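# Stack the spindle of a bench shaker

### The job

Rebuild the sprung spindle of the shaker drive: thread the spacer sleeve over it first, then the flat washer, then the slotted bushing, turning the bushing lightly until its slot finds the flat tongue of the spindle and it slides fully home, so that all three lie flush on one another and on the drive's seat. Guide each part down in the fingers instead of letting it drop, press only gently on the spindle, and leave the other things on the worktop where they are.

Things in the scene. Friction and masses are not known exactly. Their poses are not given: they have to be found in the camera images.
- drive: Fixed drive head: white housing 120 (x) x 100 (y) x 40 mm high, with a black knob on its front (-x) face and an aluminium round boss (46 mm across, top face = seat 48 mm above the worktop) in the middle of its top; the upright steel spindle stands in the boss. Origin: centre of its underside, on the spindle's axis; x runs from its front to its back.
- seat (a point): Centre of the boss's top face, on the spindle's axis, 48 mm above the worktop; axes as the drive's. A finished stack has undersides at 0 (spacer), 24 mm (washer) and 30 mm (bushing) above it.
- spindle: Upright steel spindle. Origin on its axis, level with the seat when not pressed. Round shaft 20 mm in diameter up to 22.5 mm above the seat, tapering to a shoulder at 26.5 mm; a flat tongue stands on it. Shaft and tongue can be pushed straight down 12 mm against a spring (about 3 N to start, 11.5 N at the stop) and come back up when released.
- tip (a point): Top centre of the spindle's tongue, 48 mm above the seat when not pressed. Tongue 19 mm wide, 6 mm thick, narrowed a little in its top 1.5 mm. Its direction is not reported (these axes are the drive's): the wide side lies along the drive's x to within 0.78 rad either way, different each time, and keeps its direction unless forced (about 0.2 N m).
- spacer: Loose aluminium sleeve, outside diameter 34 mm, bore 23 mm, 24 mm high, standing on end. Origin: centre of its underside; z up its axis.
- washer: Loose flat steel ring, outside diameter 46 mm, bore 23 mm, 6 mm thick, lying flat. Origin: centre of its underside.
- bushing: Loose dark steel block 40 (x) x 34 (y) x 18 mm high, with a low round collar (31 mm across, 4 mm high) on its top, lying flat, collar up. A through slot 22.5 mm long along its x and 8 mm wide along its y goes over the tongue (enters when the two agree to about 0.1 rad); it does not go over the round shaft. Origin: centre of its underside.
- sample_cup: Bystander: loose clear sample cup 38 mm long, 7 mm thick, lying.
- tape_roll: Bystander: loose roll of white tape, 60 mm across, 19 mm high, lying flat.
- reagent_bottle: Bystander: loose small brown bottle with black cap, 30 mm across, 66 mm high.
- lying_tube: Bystander: loose capped sample tube, 79 mm long, 16 mm thick, lying.

How it is judged:
By the outcome, as a careful person would: the job done as asked, in the order asked, and still so for the second after the job is handed in, with the robot touching nothing.
It also fails if it takes over 72 s, if anything falls off the work surface, if the arm or the gripper's body presses on something with over 40 N, if the wrist force passes 120 N, or if a joint passes its speed limit or range.

### The arm

A 6-joint arm with a two-finger parallel gripper is mounted at the origin on a cart in front of the work surface, level with it; the furniture and walls round the work are solid. World frame = base frame: x ahead of the robot, y to its left, z up, the work surface at z = 0. Lengths are in m, angles in degrees, forces in N, time in s.
With the tool pointing down it reaches from about 0.4 to 0.825 m from the base axis. Payload 7 kg.
Tool frame: the origin (TCP) lies midway between the tips of the shut fingers; the grasp point (between the pads) lies 19 mm behind it; z points along the fingers, y is the line along which they close (so a half turn about z gives the same grasp; the last joint's range is limited). The gripper opens to 88 mm and grips with 3 to 60 N. Pads are 19 mm wide; open, the fingers measure 130 mm over their backs; the gripper's body (78 mm by 193 mm) begins 47 mm behind the grasp point.
Start: joints at [-53.852, 20.546, 0.682, 0, -70.136, -16.507], TCP at [0.227, -0.636, 0.227] pointing down, gripper open.
Joint ranges: [-176.03, 176.03], [-82.01, 121.73], [-58.28, 71.71], [-173.87, 95.51], [-174.79, -0.11], [-173.66, 173.66]. Speed limits (degrees/s): [136.94, 136.94, 172.46, 180, 180, 180].

### API

Orientations are given as [roll, pitch, yaw] about the fixed x, y, z axes, in that order (R = Rz(yaw) Ry(pitch) Rx(roll)).
In Python, from plant import ctrl gives the robot as it stands. The module is installed in compiled form; this text tells all that it offers.
- The arm moves only by the tool send_rows, never from a script. Its argument "plan" is a list that holds one entry, the list of rows, each a list of 6 numbers: the shift along the tool's x, y, z in cm, then the turn, a rotation vector about the tool's x, y, z in degrees. A call has 1 to 8 rows; each row is the pose to reach, as a shift and turn from the pose commanded when the call began, along the tool's axes at that moment; what a row does not reach only later rows make up. A row lasts 1/12 s, in which the tool goes at most 41.7 mm and 7.16 degrees, less where a joint would pass 70% of its speed; a pose out of reach is approached as far as the arm can. A call with a gripper value outside its range is refused whole. "fingers" is the opening, from 0 (shut) to 1 (fully open), set as the call begins (left out, the last holds). The fingers move at their own pace and stop on an object; the grip force is fixed at half the most. Time passes only in rows, so rows that repeat a pose let the fingers close. It gives the time, the measured TCP pose, the force, the opening and the grip force at its end, in the units of the state.
- ctrl.get_obs(): the state, without advancing time (a new reading comes with each control period).
- ctrl.snapshot(name): name is "scene" or "side" or "wrist"; returns a dict with "img" (480x640x3 uint8, red, green, blue), "K" (3x3 intrinsics, pixels), "pose" (4x4, takes a point from camera to world coordinates). Camera axes: x right, y down, z forward; pixel columns grow to the right and rows downward; lengths in m; the calibration is good to about 2 mm. A picture is of the moment at which its call begins. There is no depth.
- ctrl.close_job(): hands the job in; it is judged then, once.
The state is a dict: "clock": time; "joint_pos": joint angles; "qvel": joint speeds; "tau": joint torques, N m; "tool_pos": TCP position; "orientation": TCP orientation; "force": force on the tool from outside, world axes, zero at the start; "moment": the same for the moment, N m; "opening": finger opening in m; "gripper_force": force on a finger pad.
Only numpy, scipy, OpenCV 4.12 (cv2) and the standard library are available. Lean on these libraries where they do the work, as an engineer would, in place of code of your own. Each camera call takes 0.05 s, during which the arm holds its last target. There are 200 camera calls.

## Working session

There is one attempt and no reset: what is moved stays moved. The work goes in short steps, Python scripts to look and compute and a tool call to move; the robot and the scene stay as the last step left them, time stands still between calls to the robot, and variables do not carry over. Pictures are saved under pics/ and viewed, at most 10 in all, crops included, and the job is handed in when it is done.

Besides the shell and the picture viewer there is one more tool, called after ">>>" as name([rows], argument=value, ...), one row to a line, values as JSON. send_rows: Moves the arm, as the interface text tells. Its arguments: {"type":"object","properties":{"plan":{"type":"array","items":{"type":"array","items":{"type":"array","items":{"type":"number"}}}},"fingers":{"type":"number"}},"required":["plan"]}

```bash
mkdir -p pics; cat > h.py <<'E'
import numpy as np, cv2
from plant import ctrl
def snap(n,fn=None):
    s=ctrl.snapshot(n)
    if fn: cv2.imwrite('pics/'+fn, s['img'][:,:,::-1])
    return s
def ray(s,u,v,z):
    K,P=np.array(s['K']),np.array(s['pose'])
    d=P[:3,:3]@np.linalg.inv(K)@np.array([u,v,1.]); o=P[:3,3]
    return o+d*(z-o[2])/d[2]
def proj(s,p):
    K,P=np.array(s['K']),np.array(s['pose'])
    c=K@(P[:3,:3].T@(np.array(p)-P[:3,3])); return c[:2]/c[2]
E
python3 - <<'E'
from h import *
for n in ('scene','side','wrist'):
    s=snap(n,n+'0.png'); print(n,np.round(s['pose'],3).tolist(),np.round(s['K'],1).tolist())
o=ctrl.get_obs(); print(o)
E
```

```text
scene [[-0.659, -0.506, 0.557, -0.303], [-0.752, 0.433, -0.497, 0.645], [0.011, -0.746, -0.666, 1.046], [0.0, 0.0, 0.0, 1.0]] [[561.3, 0.0, 319.8], [0.0, 561.3, 239.6], [0.0, 0.0, 1.0]]
side [[0.993, -0.031, 0.116, 0.351], [-0.118, -0.431, 0.895, -1.408], [0.022, -0.902, -0.431, 0.74], [0.0, 0.0, 0.0, 1.0]] [[599.1, 0.0, 313.0], [0.0, 599.1, 246.1], [0.0, 0.0, 1.0]]
wrist [[-0.336, 0.906, 0.257, 0.157], [0.942, 0.323, 0.093, -0.66], [0.001, 0.273, -0.962, 0.384], [0.0, 0.0, 0.0, 1.0]] [[428.4, 0.0, 319.1], [0.0, 428.4, 244.9], [0.0, 0.0, 1.0]]
{'clock': 0.15, 'joint_pos': array([-5.38533095e+01,  2.05815410e+01,  6.45917815e-01, -1.38392998e-02,
       -7.01352564e+01, -1.65064342e+01]), 'qvel': array([-0.01720659, -0.13353157,  0.08657261,  0.16279774,  0.0694865 ,
       -0.06038365]), 'tau': array([-1.67910213e-03, -5.83275676e+01,  2.93287271e+01,  7.00125799e+00,
        8.74050369e-03, -1.24694984e-04]), 'tool_pos': array([ 0.22672021, -0.63539869,  0.22584637]), 'orientation': array([ 1.79928345e+02, -7.66483516e-03, -1.60364450e+02]), 'force': array([ 0.11577303, -0.0503692 ,  0.0147435 ]), 'moment': array([ 0.04201789, -0.0049592 ,  0.00047262]), 'gripper_force': 0.0, 'opening': 0.0878897331629265}
```

View pics/scene0.png

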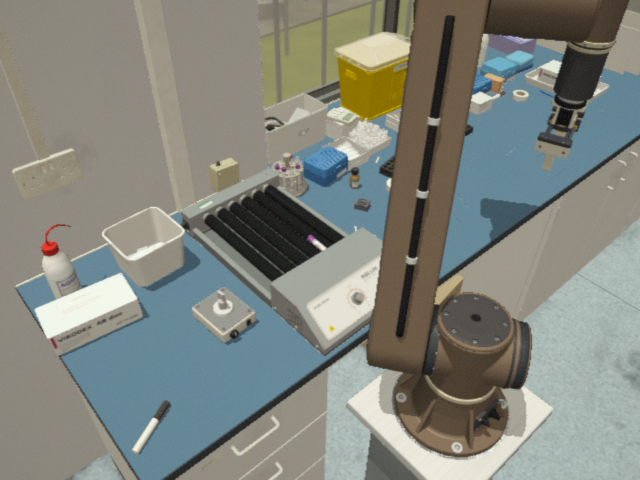

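View pics/side0.png

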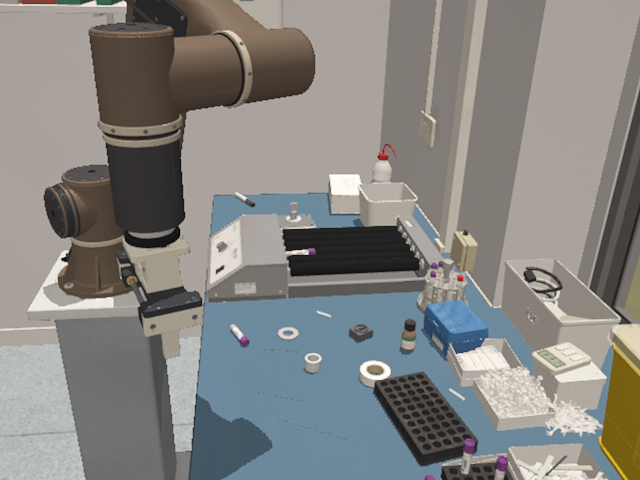

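The scene view shows the drive at about (224,313) with its knob near (248,332). The side view shows the washer (288,333), spacer (313,362), bushing (361,332), bottle (408,336), tape (375,374) and tube (240,335). The cup is probably at (323,314).

```bash
python3 - <<'E'
from h import *
a=snap('scene');b=snap('side')
for n,u,v,z in [('washer',288,333,.006),('spacer',313,356,.024),('bush',361,330,.02),('tape',375,370,.019),('tube',240,335,.008),('cup',323,314,.004),('bottle cap',410,323,.066),('boxcorner',213,295,.1),('box',286,222,.1),('tip',294,204,.096)]:
    print(n,ray(b,u,v,z).round(3))
for n,u,v,z in [('tip',223,291,.096),('boss',223,307,.048),('L',194,310,.04),('T',224,288,.04),('R',256,320,.04),('B',226,335,.04),('bush',362,202,.02),('washer',391,184,.006),('box',275,275,.1),('mid',253,196,.05)]:
    print(n,ray(a,u,v,z).round(3))
c=np.hstack([cv2.resize(a['img'][270:350,180:270],None,fx=4.4,fy=4.4,interpolation=2),cv2.resize(b['img'][190:270,260:350],None,fx=4.4,fy=4.4,interpolation=2)])
cv2.imwrite('pics/c1.png',c[:,:,::-1])
E
```

```text
washer [ 0.442 -0.317  0.006]
spacer [ 0.483 -0.429  0.024]
bush [ 0.598 -0.339  0.02 ]
tape [ 0.599 -0.479  0.019]
tube [ 0.338 -0.318  0.008]
cup [ 0.529 -0.243  0.004]
bottle cap [ 0.689 -0.391  0.066]
boxcorner [ 0.285 -0.302  0.1  ]
box [0.468 0.074 0.1  ]
tip [0.502 0.214 0.096]
tip [0.502 0.222 0.096]
boss [0.5   0.229 0.048]
L [0.543 0.283 0.04 ]
T [0.556 0.19  0.04 ]
R [0.423 0.191 0.04 ]
B [0.432 0.268 0.04 ]
bush [ 0.599 -0.327  0.02 ]
washer [ 0.618 -0.474  0.006]
box [0.462 0.102 0.1  ]
mid [ 0.799 -0.076  0.05 ]
```

View pics/c1.png

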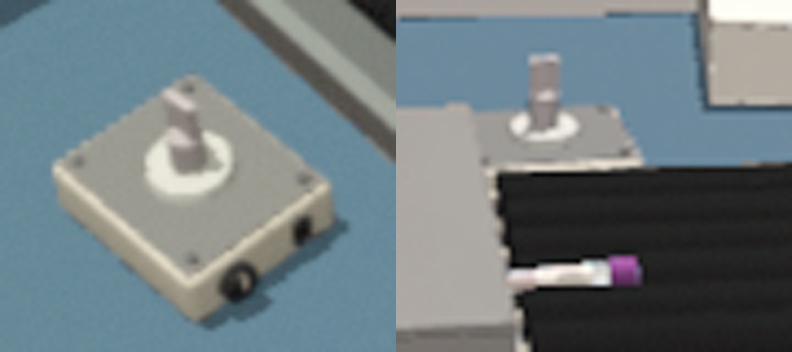

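```bash
cat >> h.py <<'E'
from scipy.spatial.transform import Rotation as Ro
def pose():
    o=ctrl.get_obs(); return o['tool_pos'],Ro.from_euler('xyz',o['orientation'],degrees=True),o
def rows(p,yaw,ref=None,refyaw=None):
    "shift (cm) and turn (deg) from measured pose to a world pose, tool pointing down"
    t,R,o=pose()
    if ref is not None: t=np.array(ref); R=Ro.from_euler('xyz',[180,0,refyaw],degrees=True)
    d=R.inv().apply(np.array(p)-t)*100
    w=(R.inv()*Ro.from_euler('xyz',[180,0,yaw],degrees=True)).as_rotvec(degrees=True)
    n=max(np.linalg.norm(d)/4.17,np.linalg.norm(w)/7.16)
    print('rows',np.round(d,2).tolist(),np.round(w,1).tolist(),'n>=%.1f'%n,'t',round(float(o['clock']),2))
E
python3 -c "
from h import *
rows([.50,-.36,.27],-160.4)"
```

```text
rows [-34.99, 16.77, -4.38] [0.0, -0.0, 0.0] n>=9.4 t 0.25
```

>>> send_rows([
  [[-35,16.8,-4.4,0,0,0],[-35,16.8,-4.4,0,0,0],[-35,16.8,-4.4,0,0,0],[-35,16.8,-4.4,0,0,0],[-35,16.8,-4.4,0,0,0],[-35,16.8,-4.4,0,0,0],[-35,16.8,-4.4,0,0,0],[-35,16.8,-4.4,0,0,0]],
])

```text
clock: 0.92
tool_pos: [0.461, -0.3987, 0.2646]
orientation: [-180.0, 0.0, -160.4]
force: [0.4, -1.1, -0.1]
opening: 0.0876
gripper_force: 0.0
```

```bash
python3 -c "
from h import *
rows([.50,-.36,.27],-160.4); t,R,o=pose(); print(t,o['orientation'],o['joint_pos'])"
```

```text
rows [-4.98, 2.33, -0.54] [-0.0, 0.0, 0.0] n>=1.3 t 0.92
[ 0.46095417 -0.39865861  0.26455346] [-1.79985974e+02  1.52143796e-02 -1.60361731e+02] [-2.25110697e+01  1.31640489e+01 -4.67191050e+00  1.98482762e-04
 -7.21433484e+01 -4.78507243e+01]
```

>>> send_rows([
  [[-5,2.3,-0.5,0,0,0],[-5,2.3,-0.5,0,0,0],[-5,2.3,-0.5,0,0,0],[-5,2.3,-0.5,0,0,0]],
])

```text
clock: 1.25
tool_pos: [0.4998, -0.3611, 0.2689]
orientation: [180.0, -0.0, -160.2]
force: [-0.5, -0.1, 0.2]
opening: 0.0875
gripper_force: 0.0
```

```bash
python3 -c "
from h import *
s=snap('wrist','w1.png'); t,R,o=pose(); print(t,o['orientation'],o['qvel'].round(2))"
```

```text
[ 0.49910861 -0.36174511  0.26885227] [ 1.79981075e+02 -2.73472393e-02 -1.60313878e+02] [-1.41 -0.16 -0.2   0.04 -0.05 -0.01]
```

View pics/w1.png

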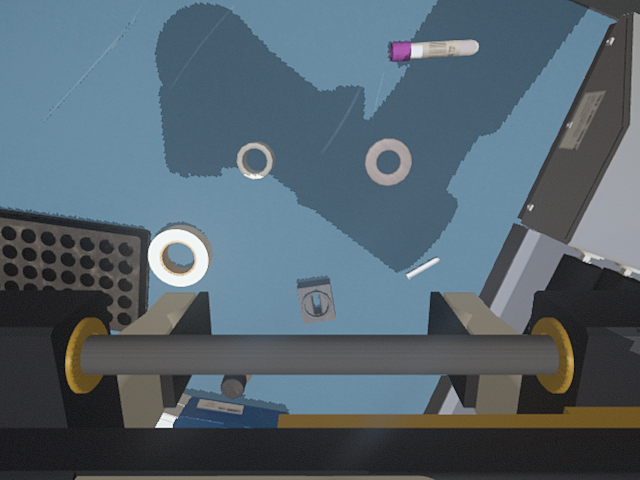

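The wrist view shows the spacer (255,160), washer (388,161), bushing (317,303), tape (179,255), cup (423,267), tube (433,49) and bottle (233,384), with the bushing's slot clearly visible. Next I measure these by contour.

```bash
cat >> h.py <<'E'
def blob(img,u,v,r,sat=60):
    "contour (full-image px) of low-saturation blob nearest u,v within window r"
    u,v=int(u),int(v); y0,x0=max(v-r,0),max(u-r,0)
    w=img[y0:v+r,x0:u+r]
    m=(w[:,:,2].astype(int)-w[:,:,0]<22).astype(np.uint8)*255   # not blue
    m=cv2.morphologyEx(m,cv2.MORPH_OPEN,np.ones((2,2)))
    cs,_=cv2.findContours(m,cv2.RETR_EXTERNAL,cv2.CHAIN_APPROX_NONE)
    c=max(cs,key=cv2.contourArea)
    return c.reshape(-1,2)+[x0,y0]
def circ(s,c,z):
    "min enclosing-like ellipse fit of contour rayed onto plane z"
    P=np.array([ray(s,a,b,z)[:2] for a,b in c],np.float32)
    (x,y),(d1,d2),a=cv2.fitEllipse(P*1000); return x/1000,y/1000,d1,d2
E
python3 - <<'E'
from h import *
s=snap('wrist')
c=blob(s['img'],388,161,32); print('washer',circ(s,c,.005))
c=blob(s['img'],255,160,30); print('spacer',circ(s,c,.024),circ(s,c,0.0))
# bore of spacer top
i=s['img']; 
c=blob(i,317,300,35); P=np.array([ray(s,a,b,.018)[:2]*1000 for a,b in c],np.float32); print('bush',cv2.minAreaRect(P))
g=cv2.resize(i[265:335,280:355],None,fx=5,fy=5,interpolation=2); h=cv2.resize(i[125:195,220:295],None,fx=5,fy=5,interpolation=2)
cv2.imwrite('pics/c2.png',np.hstack([g,h])[:,:,::-1])
for n,u,v,z in [('tape',179,252,.019),('cup',423,267,.004),('tube',433,49,.008),('slot top',317,292,.022),('slot bot',318,315,.022)]: print(n,ray(s,u,v,z).round(4))
E
```

```text
washer (0.4424605407714844, -0.30929495239257815, 44.959163665771484, 45.44831085205078)
spacer (0.48180221557617187, -0.42875521850585935, 32.92934799194336, 35.53684997558594) (0.48489712524414064, -0.4313065490722656, 34.891544342041016, 37.6544189453125)
bush ((600.5748291015625, -326.2237548828125), (40.468727111816406, 33.95574951171875), 28.608348846435547)
tape [ 0.5926 -0.4756  0.019 ]
cup [ 0.5288 -0.2356  0.004 ]
tube [ 0.3347 -0.3112  0.008 ]
slot top [ 0.5853 -0.3325  0.022 ]
slot bot [ 0.6089 -0.323   0.022 ]
```

View pics/c2.png

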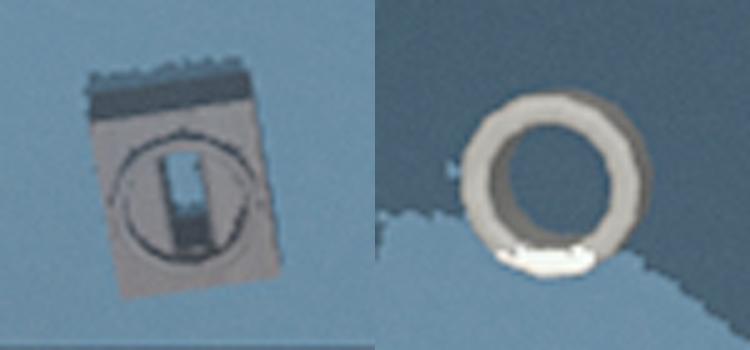

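```bash
python3 -c "
from h import *
rows([.482,-.429,.09],-160.4);rows([.482,-.429,.005],-160.4)"
```

```text
rows [3.81, -5.74, 17.89] [0.0, -0.0, 0.0] n>=4.6 t 1.35
rows [3.8, -5.74, 26.39] [0.0, -0.0, 0.0] n>=6.5 t 1.35
```

>>> send_rows([
  [[3.8,-5.7,12,0,0,0],[3.8,-5.7,12,0,0,0],[3.8,-5.7,12,0,0,0],[3.8,-5.7,18,0,0,0],[3.8,-5.7,18,0,0,0]],
], fingers=0.65)

```text
clock: 1.77
tool_pos: [0.4795, -0.4298, 0.0856]
orientation: [179.9, -0.1, -160.6]
force: [0.4, -0.2, -1.2]
opening: 0.0606
gripper_force: 0.0
```

```bash
python3 -c "
from h import *
rows([.482,-.429,.005],-160.4);print(pose()[0])
s=snap('wrist','w2.png'); c=blob(s['img'],*proj(s,[.482,-.429,.012]),90); print(circ(s,c,.024))"
```

```text
rows [-0.27, -0.03, 8.06] [0.1, -0.1, -0.2] n>=1.9 t 1.77
[ 0.47952327 -0.42978697  0.08561365]
(0.5093626098632813, -0.4197399597167969, 45.942508697509766, 108.89996337890625)
```

View pics/w2.png

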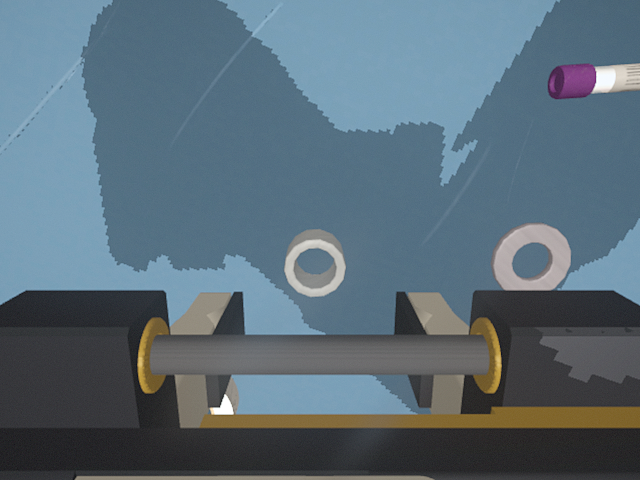

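The spacer's top ring is at about (315,268), between the fingers (gap centre about u=320).

```bash
python3 -c "
from h import *
s=snap('wrist'); print(ray(s,315,268,.024)); t=pose()[0]
for z in (0,.019): print(proj(s,t+[0,0,z]))
rows(list(ray(s,315,268,.024)[:2])+[.005],-160.4)"
```

```text
[ 0.47677977 -0.4290511   0.024     ]
[316.95705739 318.7619181 ]
[317.16589694 342.18444061]
rows [0.07, -0.14, 7.82] [0.5, -0.4, -0.2] n>=1.9 t 1.87
```

```bash
python3 -c "
from h import *
s=snap('wrist'); t=pose()[0]; i=s['img'][200:328,262:372].astype(int)
m=((i[:,:,2]-i[:,:,0]<15)&(i.sum(2)>450)).astype(np.uint8)
cs,_=cv2.findContours(m,0,1); c=max(cs,key=cv2.contourArea).reshape(-1,2)+[262,200]
print(cv2.fitEllipse(c),circ(s,c,.024),c.min(0),c.max(0),t,pose()[2]['qvel'].round(2))
rows([.482,-.429,.005],-160.4)"
```

```text
((309.2598571777344, 271.5513610839844), (57.26559066772461, 60.49211120605469), 93.75301361083984) (0.4818482666015625, -0.4308909912109375, 32.36663055419922, 32.48777389526367) [279 243] [340 300] [ 0.47998526 -0.42882411  0.08696888] [ 0.92 -3.45  3.96  1.46 -1.39 -0.23]
rows [-0.22, -0.12, 8.2] [0.2, -0.2, -0.1] n>=2.0 t 1.92
```

>>> send_rows([
  [[-0.1,-0.2,4,0,0,0],[-0.1,-0.2,7,0,0,0],[-0.1,-0.2,8.3,0,0,0],[-0.1,-0.2,8.3,0,0,0],[-0.1,-0.2,8.3,0,0,0]],
])

```text
clock: 2.33
tool_pos: [0.4854, -0.4308, 0.0083]
orientation: [-179.9, 0.1, -160.3]
force: [0.8, -0.7, 0.4]
opening: 0.0568
gripper_force: 0.0
```

>>> send_rows([
  [[0,0,0,0,0,0],[0,0,0,0,0,0],[0,0,0,0,0,0],[0,0,0,0,0,0],[0,0,0,0,0,0]],
], fingers=0.2)

```text
clock: 2.75
tool_pos: [0.4849, -0.4302, 0.0074]
orientation: [-179.9, 0.1, -160.3]
force: [-0.9, 1.1, 5.9]
opening: 0.0331
gripper_force: 30.0
```

```bash
python3 -c "
from h import *
t,R,o=pose(); print(t,o['orientation'],o['opening'],o['gripper_force']); 
rows([.482,-.429,.30],-160.4)"
```

```text
[ 0.48487642 -0.43020575  0.00739938] [-1.79922012e+02  6.18987982e-02 -1.60337303e+02] 0.033120523678894634 30.00310694798827
rows [0.2, 0.17, -29.26] [-0.1, 0.1, 0.1] n>=7.0 t 2.75
```

>>> send_rows([
  [[0,0,-4,0,0,0],[0,0,-8,0,0,0],[0,0,-12,0,0,0],[0,0,-16,0,0,0],[0,0,-20,0,0,0],[-1,2,-23,0,0,0],[-2,5,-25,0,0,0],[-3.4,9,-25.5,0,0,0]],
])

```text
clock: 3.42
tool_pos: [0.4872, -0.3359, 0.2653]
orientation: [-179.7, 0.2, -160.5]
force: [2.0, 0.9, 0.7]
opening: 0.0329
gripper_force: 30.0
```

>>> send_rows([
  [[-19,52.5,0,0,0,0],[-19,52.5,0,0,0,0],[-19,52.5,0,0,0,0],[-19,52.5,0,0,0,0],[-19,52.5,0,0,0,0],[-19,52.5,0,0,0,0],[-19,52.5,0,0,0,0],[-19,52.5,0,0,0,0]],
])

```text
clock: 4.08
tool_pos: [0.4868, 0.0005, 0.2615]
orientation: [180.0, 0.1, -160.4]
force: [1.1, -1.3, -0.2]
opening: 0.0332
gripper_force: 30.0
```

```bash
python3 -c "
from h import *
t,R,o=pose(); print(t,o['orientation'],o['opening'],o['gripper_force'],o['joint_pos'].round(1)); 
rows([.49,.225,.26],-160.4)"
```

```text
[0.48684793 0.00052963 0.26149838] [ 1.79994111e+02  5.96258438e-02 -1.60355877e+02] 0.033204720310137485 29.99802365899086 [ 23.3   1.2 -19.1  -0.  -69.7 -93.6]
rows [-7.84, 21.03, 0.16] [0.0, 0.1, 0.0] n>=5.4 t 4.08
```

>>> send_rows([
  [[-7.9,21,0,0,0,0],[-7.9,21,0,0,0,0],[-7.9,21,0,0,0,0],[-7.9,21,0,0,0,0],[-7.9,21,0,0,0,0],[-7.9,21,0,0,0,0],[-7.9,21,0,0,0,0]],
])

```text
clock: 4.67
tool_pos: [0.4911, 0.2264, 0.2606]
orientation: [180.0, -0.0, -160.2]
force: [0.1, -1.1, -0.1]
opening: 0.0329
gripper_force: 30.0
```

```bash
python3 -c "
from h import *
snap('wrist');s=snap('wrist','w3.png')
t,R,o=pose(); print(t,o['orientation'],o['opening'],o['qvel'].round(2)); print(proj(s,t),proj(s,[.49,.225,.096]),proj(s,[.49,.225,.048]))
print(np.array(s['pose']).round(4).tolist())"
```

```text
[0.49090842 0.22342036 0.26067638] [-1.79981769e+02 -4.92492353e-02 -1.60269479e+02] 0.03301627887559961 [-1.69 -0.91 -0.63  0.03 -0.17  0.26]
[314.7837149  312.58130805] [319.30582054 221.49430937] [319.31195066 209.48111701]
[[-0.3391, 0.9051, 0.2565, 0.4217], [0.9408, 0.3264, 0.0918, 0.2004], [-0.0007, 0.2724, -0.9622, 0.4185], [0.0, 0.0, 0.0, 1.0]]
```

View pics/w3.png

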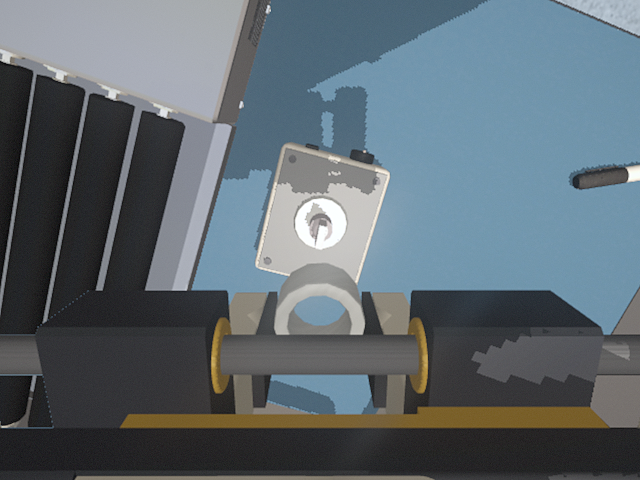

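The boss ring is centred at about (320,223), with the tongue seen inside it. The knob is at (361,155), and the held spacer's rim is at about (320,310). I'll enlarge this and measure it.

```bash
python3 -c "
from h import *
s=snap('wrist'); i=s['img']; t,R,o=pose();print(t)
w=i[185:262,280:362]; m=(w.min(2)>235).astype(np.uint8); cs,_=cv2.findContours(m,0,1)
c=max(cs,key=cv2.contourArea); c=cv2.convexHull(c).reshape(-1,2)+[280,185]
print('boss',cv2.fitEllipse(c),circ(s,c,.048))
a=cv2.resize(i[190:260,285:355],None,fx=6,fy=6,interpolation=2);b=cv2.resize(i[255:345,265:375],None,fx=420/90,fy=420/90,interpolation=2)
b=b[:,:380]
cv2.imwrite('pics/c3.png',np.hstack([a,b[:420]])[:,:,::-1])
"
```

```text
[0.49102006 0.22266349 0.26086348]
boss ((321.5466003417969, 223.61732482910156), (49.70465087890625, 49.95188522338867), 74.30511474609375) (0.5016828918457031, 0.2300865478515625, 44.27127456665039, 45.20978927612305)
```

View pics/c3.png

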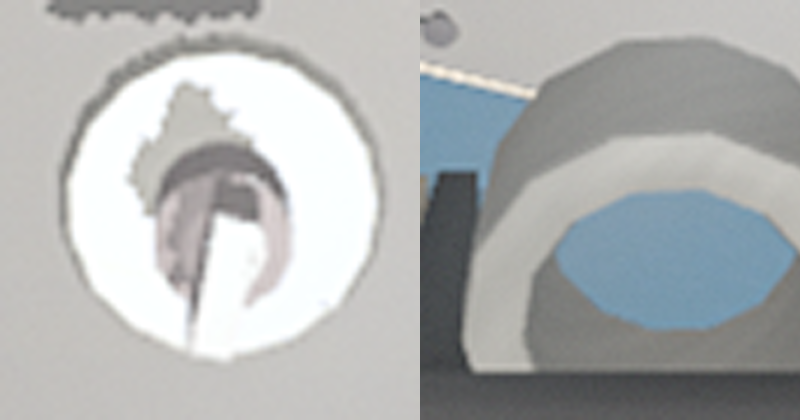

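```bash
python3 -c "
from h import *
from scipy.optimize import least_squares
s=snap('wrist'); i=s['img']; t,R,o=pose();print(t)
# bore edge: top rim light ring -> blue/dark inside ; sample columns for lower edge of light ring
w=i[275:334,265:375].astype(int); ring=(np.abs(w-np.array([190,187,182])).max(2)<28)
g=ring.astype(np.uint8); cs,_=cv2.findContours(cv2.morphologyEx(g,2,np.ones((3,3))),0,1)
c=max(cs,key=cv2.contourArea).reshape(-1,2)+[265,275]; print(c.min(0),c.max(0),len(c))
up=np.array([[u,c[c[:,0]==u][:,1].min()] for u in range(c[:,0].min()+2,c[:,0].max()-1) if (c[:,0]==u).any()])
up=up[up[:,1]<326]
P=np.array([ray(s,a,b,t[2]+.0166)[:2] for a,b in up])
f=least_squares(lambda q:np.hypot(*(P-q[:2]).T)-q[2],[*t[:2],.017])
d=R.inv().apply([*(f.x[:2]-t[:2]),0])*1000; print('held centre',f.x,'tool off mm',d,'rms',np.sqrt(np.mean(f.fun**2))*1e3)
f=least_squares(lambda q:np.hypot(*(P-q[:2]).T)-.017,[*t[:2]]); print(R.inv().apply([*(f.x[:2]-t[:2]),0])*1000)
"
```

```text
[0.4911247  0.22222878 0.26098715]
[275 283] [364 333] 268
held centre [0.48777716 0.22212313 0.01607425] tool off mm [3.18860934e+00 1.02469367e+00 8.38213242e-04] rms 0.16553190940214735
[2.11300408e+00 1.00418474e+00 5.21775078e-04]
```

```bash
python3 -c "
from h import *
t,R,o=pose(); rows([.5046,.2302,.117],-160.4); print(o['orientation'])"
```

```text
rows [-1.54, 0.3, 14.4] [-0.0, -0.0, 0.0] n>=3.5 t 4.87
[-1.79994064e+02 -1.69693390e-02 -1.60376950e+02]
```

>>> send_rows([
  [[-1.5,0.3,4,0,0,0],[-1.5,0.3,8,0,0,0],[-1.5,0.3,12,0,0,0],[-1.5,0.3,14.4,0,0,0],[-1.5,0.3,14.4,0,0,0],[-1.5,0.3,14.4,0,0,0],[-1.5,0.3,14.4,0,0,0],[-1.5,0.3,14.4,0,0,0]],
])

```text
clock: 5.53
tool_pos: [0.5058, 0.2315, 0.1195]
orientation: [179.9, 0.2, -160.4]
force: [0.1, -0.5, -0.5]
opening: 0.0331
gripper_force: 30.0
```

```bash
python3 -c "
from h import *
snap('wrist');snap('wrist');s=snap('wrist');a=snap('side');b=snap('scene')
t,R,o=pose(); print(t,o['orientation'],o['qvel'].round(2),proj(s,[.5017,.2301,.096]))
i=[cv2.resize(s['img'][170:340,220:420],(470,400)), cv2.resize(a['img'][180:250,265:322],(325,400),interpolation=2)]
cv2.imwrite('pics/c4.png',np.hstack(i)[:,:,::-1])"
```

```text
[0.5047684  0.23115279 0.11803142] [ 1.79956530e+02  9.46669563e-02 -1.60356249e+02] [ 0.08  0.41 -0.21 -0.02  0.16 -0.06] [317.70117989 283.34787799]
```

View pics/c4.png

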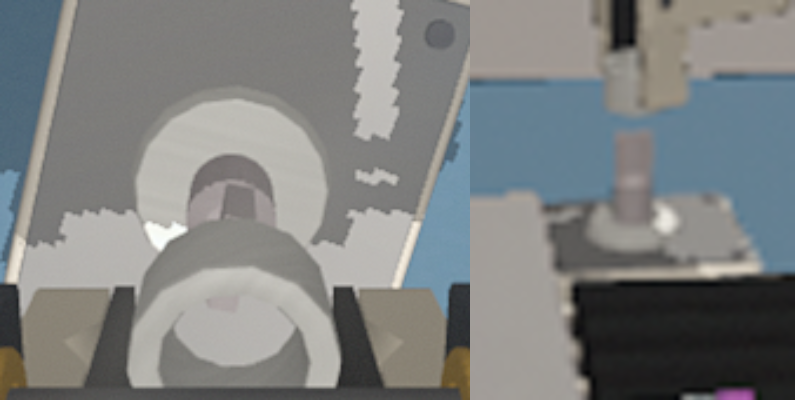

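The spacer's rim (crop 130–340) and the boss (136–327) are nearly concentric, with the tongue visible through the bore. I'll refine this with circle fits.

```bash
cat >> h.py <<'E'
from scipy.optimize import least_squares
def fitr(P,r,x0): return least_squares(lambda q:np.hypot(*(P-q[:2]).T)-r,x0,loss='soft_l1',f_scale=.0005)
E
python3 -c "
from h import *
s=snap('wrist'); i=s['img']; t,R,o=pose();print(t)
ex=lambda a,b: [220+a/2.35,170+b/2.353]
# boss top edge points read from crop (top face rim)
B=[(137,180),(150,147),(175,117),(205,101),(235,98),(265,103),(295,122),(317,150),(327,185)]
P=np.array([ray(s,*ex(*p),.048)[:2] for p in B]); f=fitr(P,.023,[.5,.23]); print('boss',f.x,f.fun.round(4))
S=[(131,345),(141,315),(160,290),(190,273),(235,266),(280,271),(310,287),(330,315),(339,345)]
P=np.array([ray(s,*ex(*p),t[2]+.0166)[:2] for p in S]); g=fitr(P,.017,t[:2]); print('spacer',g.x,g.fun.round(4))
d=f.x-g.x; print('move',d,R.inv().apply([*d,0])*1000, 'held',R.inv().apply([*(g.x-t[:2]),0])*1000)
"
```

```text
[0.50465031 0.23106446 0.11774731]
boss [0.50077792 0.23014582] [-0.0004 -0.0007 -0.0001  0.0003  0.0002  0.0003 -0.0002 -0.0004 -0.0005]
spacer [0.50201136 0.23126284] [-0.0005 -0.0001  0.0002  0.     -0.0003  0.0002  0.0004 -0.0002 -0.0007]
move [-0.00123343 -0.00111702] [ 1.53719751 -0.63726282 -0.0021616 ] held [ 2.41860775e+00  1.07413772e+00 -2.29876446e-03]
```

>>> send_rows([
  [[0.1,-0.08,0,0,0,0],[0.1,-0.08,1,0,0,0],[0.1,-0.08,2,0,0,0],[0.1,-0.08,3,0,0,0],[0.1,-0.08,3,0,0,0],[0.1,-0.08,3,0,0,0]],
])

```text
clock: 6.33
tool_pos: [0.5034, 0.2293, 0.0858]
orientation: [-179.9, -0.1, -160.4]
force: [0.2, 0.1, -0.5]
opening: 0.0332
gripper_force: 30.0
```

>>> send_rows([
  [[0,0,0.5,0,0,0],[0,0,1,0,0,0],[0,0,1.5,0,0,0],[0,0,1.5,0,0,0]],
])

```text
clock: 6.67
tool_pos: [0.5032, 0.2294, 0.0708]
orientation: [-180.0, -0.1, -160.4]
force: [0.4, 0.4, -0.5]
opening: 0.0328
gripper_force: 30.0
```

```bash
python3 -c "
from h import *
s=snap('wrist'); i=s['img']; t,R,o=pose();print(t,o['force'],o['moment'])"
```

```text
[0.50346626 0.22946234 0.07136119] [ 0.39507506  0.74406098 -0.5271163 ] [0.02309036 0.01956135 0.020366  ]
```

>>> send_rows([
  [[0,0,0.5,0,0,0],[0,0,1,0,0,0],[0,0,1.4,0,0,0],[0,0,1.5,0,0,0],[0,0,1.6,0,0,0]],
])

```text
clock: 7.13
tool_pos: [0.5036, 0.2296, 0.0556]
orientation: [-180.0, -0.0, -160.4]
force: [0.2, 0.0, -0.2]
opening: 0.0329
gripper_force: 30.0
```

>>> send_rows([
  [[0,0,0,0,0,0],[0,0,0,0,0,0]],
])

```text
clock: 7.3
tool_pos: [0.5038, 0.2297, 0.056]
orientation: [-180.0, 0.0, -160.4]
force: [0.7, 0.1, -0.2]
opening: 0.0329
gripper_force: 30.0
```

Close to seat; lower until contact shows.

>>> send_rows([
  [[0,0,0.1,0,0,0],[0,0,0.1,0,0,0],[0,0,0.1,0,0,0]],
])

```text
clock: 7.55
tool_pos: [0.504, 0.2299, 0.0554]
orientation: [180.0, 0.0, -160.4]
force: [-1.1, -0.1, 3.8]
opening: 0.0331
gripper_force: 30.0
```

>>> send_rows([
  [[0,0,0.08,0,0,0],[0,0,0.08,0,0,0],[0,0,0.08,0,0,0]],
])

```text
clock: 7.8
tool_pos: [0.504, 0.23, 0.0553]
orientation: [180.0, 0.1, -160.3]
force: [-3.6, -0.5, 11.1]
opening: 0.0332
gripper_force: 30.0
```

>>> send_rows([
  [[0,0,-0.1,0,0,0],[0,0,-0.1,0,0,0],[0,0,-0.1,0,0,0],[0,0,-0.1,0,0,0]],
], fingers=0.65)

```text
clock: 8.13
tool_pos: [0.5037, 0.2297, 0.055]
orientation: [-180.0, -0.0, -160.4]
force: [0.5, -0.2, -0.1]
opening: 0.0534
gripper_force: 0.0
```

>>> send_rows([
  [[0,0,-2,0,0,0],[0,0,-5,0,0,0],[0,0,-9,0,0,0],[0,0,-13,0,0,0],[0,0,-17,0,0,0],[0,0,-20.5,0,0,0],[0,0,-20.5,0,0,0],[0,0,-20.5,0,0,0]],
])

```text
clock: 8.8
tool_pos: [0.5046, 0.2305, 0.2626]
orientation: [179.9, 0.3, -160.4]
force: [0.7, -0.1, -0.8]
opening: 0.0572
gripper_force: 0.0
```

```bash
python3 -c "
from h import *
snap('wrist');s=snap('wrist','w5.png');t,R,o=pose(); print(t,o['orientation'],o['opening'],proj(s,[.501,.23,.096]))
i=s['img']; a,b=map(int,proj(s,[.501,.23,.06])); print(a,b)
c=[cv2.resize(i[b-45:b+55,a-50:a+50],(500,500),interpolation=2)]; cv2.imwrite('pics/c5.png',np.hstack(c)[:,:,::-1])"
```

```text
[0.50326927 0.22951155 0.25944441] [ 1.79993533e+02 -6.03205999e-02 -1.60373507e+02] 0.05682352978416848 [319.52748319 218.82249249]
319 209
```

View pics/c5.png

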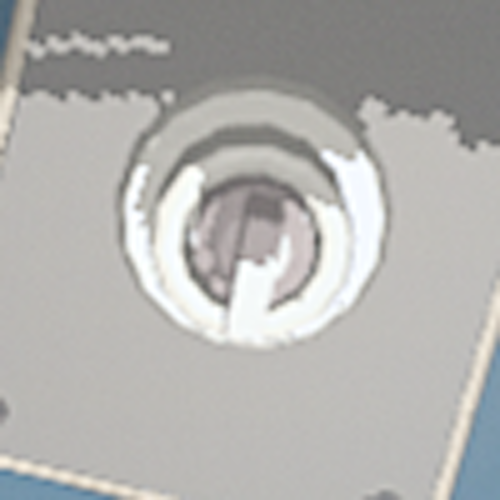

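The spacer sits concentric on the boss (ring centre about (250,225) in the crop), with the tongue leaning slightly left of image-down. The 10 views are now used up, so from here I work from numbers. I'll move lower for a sharper measurement of the tongue direction.

>>> send_rows([
  [[0,0,4,0,0,0],[0,0,8,0,0,0],[0,0,11.5,0,0,0],[0,0,11.5,0,0,0],[0,0,11.5,0,0,0],[0,0,11.5,0,0,0]],
])

```text
clock: 9.4
tool_pos: [0.5046, 0.2301, 0.1463]
orientation: [-180.0, 0.0, -160.3]
force: [-0.0, -0.1, 0.2]
opening: 0.0571
gripper_force: 0.0
```

```bash
python3 -c "
from h import *
snap('wrist');s=snap('wrist','w6.png');t,R,o=pose(); print(t,o['orientation']); p=proj(s,[.501,.23,.096]); print(p, proj(s,[.501,.23,.048]))
i=s['img']; a,b=map(int,p)
g=i[b-44:b+46:2,a-34:a+36:2].mean(2).astype(int)
print(b-44,a-34)
for r in g: print(' '.join('%3d'%x for x in r))"
```

```text
[0.50498151 0.23064669 0.14734548] [ 1.79953709e+02  1.77609962e-01 -1.60334316e+02]
[319.64657976 263.75989846] [319.55837124 239.20482137]
219 285
117 126 136 175 174 173 173 177 155 118 112 116 118 118 120 121 118 119 119 120 122 119 119 116 116 119 172 176 174 174 174 176 156 126 122
121 133 173 177 177 176 178 155 110 116 118 120 119 115 115 117 116 122 120 121 114 117 119 119 121 118 123 178 176 174 174 175 175 138 129
124 154 173 174 175 176 175 113 118 120 119 120 133 172 172 232 235 212 237 242 227 185 119 114 119 119 117 135 179 177 175 175 176 166 125
120 169 173 173 172 179 121 114 117 116 134 168 184 191 188 250 244 243 242 241 241 244 234 215 124 118 120 114 140 177 174 174 173 177 142
165 167 173 175 177 145 110 113 132 164 181 183 187 184 179 171 213 229 244 239 240 241 240 246 176 172 126 118 114 153 173 173 172 173 169
209 253 169 175 166 106 115 156 177 181 180 180 179 174 172 170 167 166 160 213 227 241 238 241 225 175 170 117 118 128 178 173 171 173 172
196 198 171 175 142 112 136 181 181 175 175 173 176 155 121 113 108 108 104 106 134 188 210 244 242 199 180 168
[... 4648 characters left out ...]

168 168 166 169 168 168 170 168 168 169 170 169 169 168 170 170 171 169 171 171 171 169 170 173 173 172 173 173 170 171 172 172 172 173 173
166 168 168 169 168 168 167 169 169 169 168 169 171 170 170 170 171 171 169 168 171 171 172 171 172 172 171 173 171 172 172 171 171 172 173
166 166 167 168 168 167 169 168 170 169 169 169 169 170 170 171 169 171 170 170 170 170 171 170 171 173 171 171 172 172 173 172 173 172 173
166 168 168 168 167 168 167 167 169 169 169 170 169 169 169 171 169 170 170 169 171 170 170 170 172 172 171 170 173 172 171 173 172 170 171
166 169 167 167 167 167 167 168 168 168 168 168 170 170 168 170 171 170 171 170 169 171 170 171 171 170 171 172 172 172 171 172 172 172 172
```

```bash
python3 -c "
from h import *
s=snap('wrist');t,R,o=pose(); print(t)
q=lambda c,r: ray(s,285+2*c+.5,219+2*r+.5,.096)
a,b=q(19.,15.8),q(15.9,31.1); d=b-a; print(a,b,np.linalg.norm(d),(a+b)/2,'tongue yaw',np.degrees(np.arctan2(d[1],d[0])))
for (c0,r0,c1,r1) in [(15.7,16,12.9,30),(22.2,17,18.6,30),(15.8,15.3,22.2,16.5),(13,30.5,18.6,31.5)]:
  e=q(c1,r1)-q(c0,r0); print(np.degrees(np.arctan2(e[1],e[0])))
# housing edges -> drive yaw: scene cam
# spacer outer ring at z=.072
i=s['img']
rows([.4425,-.3093,.27],-160.4); rows([.45,-.10,.30],-160.4)
"
```

```text
[0.50486311 0.23058507 0.14733822]
[0.49407898 0.22976061 0.096     ] [0.51081746 0.23237265 0.096     ] 0.01694106571254092 [0.50244822 0.23106663 0.096     ] tongue yaw 8.869456947365391
8.775444755674423
5.239036389113587
98.60024793797702
98.89107609702329
rows [23.99, -48.73, -12.4] [0.1, 0.2, 0.1] n>=13.4 t 9.55
rows [16.24, -29.27, -15.35] [0.1, 0.2, 0.1] n>=8.8 t 9.55
```

```bash
python3 -c "
from h import *
i=cv2.imread('pics/w1.png')
R=Ro.from_euler('xyz',[180,0,-160.3],degrees=True)
P=np.array([[-.336*1,.905,.257],[.942,.323,.093],[0,.273,-.962]])
# w1 camera pose = TCP rotated/translated like w0 (same yaw)
P0=np.array([[-0.336,0.906,0.257,0.157],[0.942,0.323,0.093,-0.66],[0.001,0.273,-0.962,0.384],[0,0,0,1]]); P0[:3,3]+=np.array([.4995,-.3615,.2689])-[.2267,-.6354,.2258]
s=dict(K=[[428.4,0,319.1],[0,428.4,244.9],[0,0,1]],pose=P0)
for u,v in [(388,161),(522,225),(568,243),(500,300),(545,161),(605,100),(632,15)]:
  for z in (0,.1):
    p=ray(s,u,v,z); print(u,v,z,p.round(3),'tool rel washer',(R.inv().apply(p-[.4425,-.3093,z])*1000).round(0))
"
```

```text
388 161 0 [ 0.441 -0.31   0.   ] tool rel washer [2. 0. 0.]
388 161 0.1 [ 0.438 -0.328  0.1  ] tool rel washer [ 10. -16.  -0.]
522 225 0 [ 0.454 -0.156  0.   ] tool rel washer [-63. 140.   0.]
522 225 0.1 [ 0.449 -0.21   0.1  ] tool rel washer [-39.  91.  -0.]
568 243 0 [ 0.455 -0.103  0.   ] tool rel washer [-82. 190.   0.]
568 243 0.1 [ 0.449 -0.169  0.1  ] tool rel washer [-54. 130.  -0.]
500 300 0 [ 0.537 -0.141  0.   ] tool rel washer [-145.  127.    0.]
500 300 0.1 [ 0.512 -0.198  0.1  ] tool rel washer [-103.   81.   -0.]
545 161 0 [ 0.389 -0.165  0.   ] tool rel washer [  2. 154.   0.]
545 161 0.1 [ 0.398 -0.216  0.1  ] tool rel washer [ 10. 102.  -0.]
605 100 0 [ 0.319 -0.138  0.   ] tool rel washer [ 59. 203.   0.]
605 100 0.1 [ 0.345 -0.196  0.1  ] tool rel washer [ 54. 140.  -0.]
632 15 0 [ 0.247 -0.152  0.   ] tool rel washer [131. 214.   0.]
632 15 0.1 [ 0.29  -0.207  0.1  ] tool rel washer [109. 148.  -0.]
```

```bash
python3 -c "
from h import *
rows([.4425,-.28,.25],-90)"
```

```text
rows [23.02, -45.97, -10.39] [-0.1, 0.2, -70.3] n>=12.6 t 9.55
```

>>> send_rows([
  [[0,0,-4,0,0,0],[0,0,-8,0,0,-7],[2,-4,-10.4,0,0,-14],[23,-46,-10.4,0,0,-70],[23,-46,-10.4,0,0,-70],[23,-46,-10.4,0,0,-70],[23,-46,-10.4,0,0,-70],[23,-46,-10.4,0,0,-70]],
])

```text
clock: 10.22
tool_pos: [0.4758, -0.0037, 0.2488]
orientation: [-179.8, 0.1, -112.2]
force: [0.7, -1.3, 1.0]
opening: 0.0568
gripper_force: 0.0
```

```bash
python3 -c "
from h import *
rows([.4425,-.28,.25],-90)"
```

```text
rows [26.84, -7.35, -0.17] [-0.2, 0.1, -22.2] n>=6.7 t 10.22
```

>>> send_rows([
  [[26.8,-7.3,0,0,0,-22.2],[26.8,-7.3,0,0,0,-22.2],[26.8,-7.3,0,0,0,-22.2],[26.8,-7.3,0,0,0,-22.2],[26.8,-7.3,0,0,0,-22.2],[26.8,-7.3,0,0,0,-22.2],[26.8,-7.3,0,0,0,-22.2],[26.8,-7.3,0,0,0,-22.2]],
], fingers=0.75)

```text
clock: 10.88
tool_pos: [0.4397, -0.2829, 0.2482]
orientation: [-179.9, -0.1, -90.6]
force: [0.1, -0.3, -0.3]
opening: 0.0657
gripper_force: 0.0
```

```bash
python3 -c "
from h import *
snap('wrist');snap('wrist');s=snap('wrist','w7.png');t,R,o=pose(); print(t,o['orientation'],o['qvel'].round(1))
p=proj(s,[.4425,-.3093,.006]);print(p)
c=blob(s['img'],*p,45); w=circ(s,c,.005); print(w,c.min(0),c.max(0))
rows([w[0],w[1],.09],-90)
p=proj(s,[.6006,-.3262,.018]);print(p)
"
```

```text
[ 0.44060539 -0.27827408  0.24772096] [-1.79903694e+02 -1.41551093e-02 -9.04756393e+01] [ 2.4 -0.6 -0.7 -0.2  0.1 -0.3]
[316.91343087 172.14187805]
(0.440974609375, -0.30955221557617185, 45.018531799316406, 45.21706008911133) [294 147] [343 196]
rows [3.12, -0.04, 15.77] [-0.1, -0.0, -0.5] n>=3.9 t 11.03
[138.84139051 156.13334016]
```

```bash
python3 -c "
from h import *
t,R,o=pose(); print(t,o['orientation']);rows([.442,-.3105,.05],-90)"
```

```text
[ 0.44060539 -0.27827408  0.24772096] [-1.79903694e+02 -1.41551093e-02 -9.04756393e+01]
rows [3.22, -0.13, 19.77] [-0.1, -0.0, -0.5] n>=4.8 t 11.03
```

>>> send_rows([
  [[3.2,-0.1,4,0,0,-0.5],[3.2,-0.1,8,0,0,-0.5],[3.2,-0.1,12,0,0,-0.5],[3.2,-0.1,16,0,0,-0.5],[3.2,-0.1,19.5,0,0,-0.5],[3.2,-0.1,19.5,0,0,-0.5],[3.2,-0.1,19.5,0,0,-0.5],[3.2,-0.1,19.5,0,0,-0.5]],
])

```text
clock: 11.7
tool_pos: [0.4436, -0.3094, 0.0541]
orientation: [-179.9, -0.1, -89.7]
force: [0.3, -0.3, 0.8]
opening: 0.0659
gripper_force: 0.0
```

```bash
python3 -c "
from h import *
snap('side');snap('side');t,R,o=pose(); print(t,o['orientation']);rows([.442,-.3105,.0025],-90)"
```

```text
[ 0.44386057 -0.30978596  0.05473862] [-1.79729065e+02 -9.58734030e-02 -8.97628913e+01]
rows [0.06, 0.21, 5.22] [-0.3, -0.1, 0.2] n>=1.3 t 11.8
```

>>> send_rows([
  [[0.05,0.1,2,0,0,0],[0.05,0.1,4,0,0,0],[0.05,0.1,5.0,0,0,0],[0.05,0.1,5.1,0,0,0],[0.05,0.1,5.1,0,0,0],[0.05,0.1,5.1,0,0,0]],
])

```text
clock: 12.3
tool_pos: [0.4415, -0.3105, 0.002]
orientation: [-179.9, -0.0, -89.8]
force: [-0.5, -0.2, 0.0]
opening: 0.0659
gripper_force: 0.0
```

>>> send_rows([
  [[0,0,0,0,0,0],[0,0,0,0,0,0],[0,0,0,0,0,0],[0,0,0,0,0,0],[0,0,0,0,0,0]],
], fingers=0.4)

```text
clock: 12.72
tool_pos: [0.4408, -0.3102, 0.0012]
orientation: [-180.0, -0.0, -89.8]
force: [-0.8, 0.4, 4.4]
opening: 0.0443
gripper_force: 30.0
```

>>> send_rows([
  [[0,0,-4,0,0,0],[0,0,-8,0,0,0],[0,0,-12,0,0,0],[0,0,-16,0,0,0],[0,0,-20,0,0,0],[-2,0,-22,0,0,0],[-6,-0.6,-22,0,0,0],[-10,-1,-22,0,0,0]],
])

```text
clock: 13.38
tool_pos: [0.4508, -0.2098, 0.2223]
orientation: [-179.8, -0.0, -90.0]
force: [0.6, 1.1, -1.3]
opening: 0.0441
gripper_force: 30.0
```

>>> send_rows([
  [[-44,-5,0,0,0,0],[-44,-5,0,0,0,0],[-44,-5,0,0,0,0],[-44,-5,0,0,0,0],[-44,-5,0,0,0,0],[-44,-5,0,0,0,0],[-44,-5,0,0,0,0],[-44,-5,0,0,0,0]],
])

```text
clock: 14.05
tool_pos: [0.4864, 0.1233, 0.2209]
orientation: [-180.0, 0.0, -89.8]
force: [1.2, -0.0, 0.6]
opening: 0.0444
gripper_force: 30.0
```

```bash
python3 -c "
from h import *
t,R,o=pose(); print(t,o['orientation'],o['gripper_force']);rows([.5015,.2295,.14],-90)"
```

```text
[0.48644496 0.12327284 0.22089205] [-1.79982490e+02  2.05951496e-02 -8.98290969e+01] 29.99865793157369
rows [-10.62, -1.53, 8.09] [-0.0, 0.0, 0.2] n>=3.2 t 14.05
```

Stay a bit high first (TCP 0.14), then measure.

>>> send_rows([
  [[-4,-0.5,0,0,0,0],[-8,-1,0,0,0,0],[-10.6,-1.5,2,0,0,0],[-10.6,-1.5,5,0,0,0],[-10.6,-1.5,8,0,0,0],[-10.6,-1.5,8,0,0,0],[-10.6,-1.5,8,0,0,0],[-10.6,-1.5,8,0,0,0]],
])

```text
clock: 14.72
tool_pos: [0.5025, 0.2274, 0.1422]
orientation: [-179.9, 0.0, -89.8]
force: [0.8, -0.4, -0.3]
opening: 0.044
gripper_force: 30.0
```

```bash
python3 -c "
from h import *
snap('wrist');snap('wrist');s=snap('wrist','w8.png');t,R,o=pose(); print(t,o['orientation'])
P=np.array([.5015,.2295,0]); print([proj(s,P+[0,0,z]).round(1).tolist() for z in (.048,.072,.096)], 'TCP',proj(s,t))
i=s['img']; g=i[200:338:3,235:405:4].mean(2).astype(int)
for r in g: print(' '.join('%3d'%x for x in r))"
```

```text
[0.5027099  0.22762436 0.14275685] [-1.79848859e+02  1.19485036e-01 -8.98641605e+01]
[[321.7, 249.6], [321.8, 261.8], [321.9, 276.5]] TCP [319.3044281  312.38177333]
121 117 122 123 122 122 124 122 123 123 125 122 123 124 123 123 123 123 125 124 124 126 127 122 122 125 123 124 124 123 125 124 125 126 127 125 125 126 124 125 125 124 124
122 123 122 123 122 124 121 124 124 123 124 123 121 124 124 123 122 125 125 123 125 126 126 123 125 125 123 124 127 124 126 124 129 125 125 126 127 127 126 127 125 126 126
120 122 122 124 123 122 121 122 123 122 122 122 122 123 123 124 125 122 125 123 125 124 126 124 125 126 125 125 125 124 125 124 127 125 127 127 126 126 126 127 128 126 126
123 121 123 122 123 123 125 123 122 123 122 122 125 121 124 123 124 124 123 123 130 129 131 127 123 124 125 125 126 126 126 128 126 124 126 128 128 127 125 124 128 126 127
123 123 123 121 123 122 121 123 123 123 122 122 123 123 122 124 125 123 134 140 141 141 138 142 141 138 124 124 126 126 127 128 126 125 126 126 125 127 128 126 127 125 125
122 123 123 123 124 122 123 120 122 124 124 125 123 123 126 123 123 135 13
[... 6277 characters left out ...]
  47 138 124
125 137  60  66  67  71  76  72 160 160 161 163 163 163 138 125 146 148 145 147 148 144 146 146 147 146 146 139 130 166 165 163 163 158 163 143  49  48  54  52  51 138 125
124  93  64  65  68  71  71  69 158 159 161 162 162 163 168 121 149 146 144 146 147 144 146 147 145 144 147 104 167 167 163 164 160 159 162  47  51  49  50  53  50  83 126
123  55  65  66  69  68  73  69 156 158 162 164 162 164 168 133 109 152 146 145 147 145 144 148 147 149 109 121 167 165 166 164 160 162 164  37  43  49  47  48  47  40 126
 73  74  77  77  79  80  83  83  85  90  86  85  84  84  80  80  77  74  74  74  74  71  74  73  71  67  70  76  72  71  72  72  71  68  73  66  67  62  65  69  67  65  68
```

```bash
python3 -c "
from h import *
s=snap('wrist');t,R,o=pose(); print(t)
q=lambda c,r,z: ray(s,235+4*c,200+3*r,z)[:2]
B=[(20,4.7),(24,4.8),(18,5.7),(26,6.2),(16,7.7),(28,7.8),(15,8.6),(29,9),(14,10),(30,10.4),(13.1,12.7),(31,13.5)]
P=np.array([q(*p,.048) for p in B]);f=fitr(P,.023,[.5,.23]);print('boss',f.x,(f.fun*1e3).round(1))
W=[(21,29.6),(18.5,30.2),(24,30.2),(16.3,31.7),(26,31.8),(15,33.2),(27.3,33.3),(14.5,34.8),(28,35)]
P=np.array([q(*p,t[2]+.0048) for p in W]);g=fitr(P,.0115,t[:2]);print('bore',g.x,(g.fun*1e3).round(1))
O=[(21.5,20.5),(17,21.2),(15,22.2),(13,23.3),(12,24.3),(11,25.3),(10,27),(9,29),(8,31),(26,21.1),(28,22.3),(30,24),(31,25.2),(32,26.4),(33,28)]
P=np.array([q(*p,t[2]+.0048) for p in O]);h=fitr(P,.023,t[:2]);print('outer',h.x,(h.fun*1e3).round(1))
print('held',R.inv().apply([*(g.x-t[:2]),0])*1e3,R.inv().apply([*(h.x-t[:2]),0])*1e3)
d=f.x-(g.x+h.x)/2; print('move tool mm',R.inv().apply([*d,0])*1e3)
"
```

```text
[0.50252952 0.22755984 0.14254792]
boss [0.50081757 0.23016637] [ 0.4  0.3  0.1 -0.5 -0.5 -0.3 -0.  -0.2  0.2  0.2 -0.1  0.2]
bore [0.50243036 0.22694675] [-0.1 -0.1 -0.   0.  -0.1  0.3  0.2 -0.1  0.1]
outer [0.50232743 0.2275198 ] [-0.   0.  -0.1  0.2  0.1  0.2 -0.1 -0.4 -0.2  0.4  0.2 -0.  -0.2 -0.2
 -0.3]
held [ 0.61286117  0.10054626 -0.00150296] [ 0.03958367  0.20218308 -0.00056255]
move tool mm [-2.93661695e+00  1.55469573e+00  2.35755265e-03]
```

>>> send_rows([
  [[-0.25,0.13,0.5,0,0,0],[-0.25,0.13,2,0,0,0],[-0.25,0.13,3.2,0,0,0],[-0.25,0.13,4,0,0,0],[-0.25,0.13,5,0,0,0],[-0.25,0.13,5.6,0,0,0],[-0.25,0.13,5.6,0,0,0],[-0.25,0.13,5.6,0,0,0]],
])

```text
clock: 15.58
tool_pos: [0.5005, 0.2297, 0.0846]
orientation: [180.0, -0.0, -89.8]
force: [-0.0, 0.0, -0.6]
opening: 0.0444
gripper_force: 30.0
```

>>> send_rows([
  [[0,0,0.3,0,0,0],[0,0,0.6,0,0,0],[0,0,0.9,0,0,0],[0,0,1.2,0,0,0],[0,0,1.2,0,0,0],[0,0,1.2,0,0,0]],
])

```text
clock: 16.08
tool_pos: [0.5005, 0.2298, 0.0731]
orientation: [-180.0, 0.0, -89.8]
force: [-1.8, -0.4, 4.6]
opening: 0.0444
gripper_force: 30.0
```

>>> send_rows([
  [[0,0,0,0,0,0],[0,0,0,0,0,0],[0,0,0,0,0,0],[0,0,0,0,0,0]],
], fingers=0.75)

```text
clock: 16.42
tool_pos: [0.5003, 0.2297, 0.0725]
orientation: [180.0, -0.0, -89.8]
force: [-0.0, -0.1, -0.1]
opening: 0.0637
gripper_force: 0.0
```

>>> send_rows([
  [[0,0,-1.5,0,0,0],[0,0,-4,0,0,0],[0,0,-7,0,0,0],[0,0,-7,0,0,0],[0,0,-7,0,0,0],[0,0,-7,0,0,0]],
])

```text
clock: 16.92
tool_pos: [0.5001, 0.2296, 0.1424]
orientation: [180.0, 0.0, -89.9]
force: [-0.0, -0.4, 0.0]
opening: 0.0657
gripper_force: 0.0
```

```bash
python3 -c "
from h import *
snap('wrist');snap('wrist');s=snap('wrist','w9.png');t,R,o=pose(); print(t,o['orientation'])
P=np.array([.5015,.2295,0]); print([proj(s,P+[0,0,z]).round(1).tolist() for z in (.048,.078,.096)], 'TCP',proj(s,t))
i=s['img']; g=i[205:337:3,250:394:3].mean(2).astype(int)
for r in g: print(' '.join('%3d'%x for x in r))"
```

```text
[0.49984197 0.22926532 0.14160478] [ 1.79914109e+02 -6.99827801e-02 -8.98552414e+01]
[[316.1, 248.0], [315.8, 263.4], [315.6, 274.6]] TCP [318.9370709  312.52360616]
116 118 114 115 113 115 117 116 116 117 116 117 114 117 118 114 115 117 116 116 115 116 117 116 120 117 120 118 119 117 117 117 119 118 118 118 119 120 120 119 118 119 120 118 118 121 121 118
115 115 113 117 116 114 113 117 117 116 116 116 114 115 118 118 116 116 117 124 128 127 128 129 127 124 115 115 117 117 120 117 119 117 117 119 118 117 119 121 119 119 121 121 121 120 120 120
114 114 115 114 116 116 115 113 116 115 117 116 115 117 115 117 118 130 132 131 132 131 132 130 134 132 130 129 118 118 119 118 117 120 120 119 121 121 120 120 120 121 121 119 121 120 121 117
113 114 115 117 116 114 115 117 116 116 118 119 116 116 116 129 131 130 145 178 185 182 184 184 181 175 139 131 134 132 118 119 119 119 121 117 119 119 118 120 120 120 119 123 121 120 121 119
116 116 114 114 114 118 116 115 116 115 118 117 116 118 129 131 173 183 181 181 180 177 179 178 177 181 180 182 164 133 131 118 121 120 119 121 119 120 121 121 121 12
[... 6813 characters left out ...]
 144 144 141 146 142 141 143 140 141 138 142 140 142 141 139 140 141 143 141 138 139 139 139 141 139 139 139 135 137 139 139
137 138 139 139 139 141 139 140 143 143 143 143 142 142 140 142 143 143 141 142 141 143 141 140 143 141 141 139 140 140 141 140 140 139 140 139 141 140 139 137 140 139 140 139 137 137 140 140
139 137 138 139 139 140 140 139 140 141 142 141 141 142 143 140 143 142 140 140 141 142 140 139 143 140 139 140 140 141 138 142 141 140 141 141 137 138 137 140 140 138 141 136 137 138 139 139
118 117 119 122 120 122 120 121 121 121 121 119 121 120 122 124 119 120 119 117 119 117 118 116 119 116 116 117 117 118 119 117 116 116 119 116 116 115 117 115 114 113 114 115 118 115 115 115
```

```bash
python3 -c "
from h import *
P0=np.array([[-0.336,0.906,0.257,0.157],[0.942,0.323,0.093,-0.66],[0.001,0.273,-0.962,0.384],[0,0,0,1]]); P0[:3,3]+=np.array([.4995,-.3615,.2689])-[.2267,-.6354,.2258]
s=dict(K=[[428.4,0,319.1],[0,428.4,244.9],[0,0,1]],pose=P0)
C=[ray(s,280+a/5,265+b/5,.018) for a,b in [(90,122),(250,97),(280,272),(122,298)]]
print(np.mean(C,0))
for a,b in [(0,3),(1,2),(0,1),(3,2)]:
  d=C[b]-C[a]; print(np.linalg.norm(d),np.degrees(np.arctan2(d[1],d[0])))
rows([.57,-.29,.25],-90)
"
```

```text
[ 0.6002551  -0.32690494  0.018     ]
0.039990227441420875 28.5264913924839
0.03955772232751675 29.154679827712
0.03314512509891053 119.08699175348865
0.03358581970732787 119.8216273953124
rows [51.96, -6.87, -10.79] [0.1, -0.1, 0.1] n>=12.8 t 17.07
```

```bash
python3 -c "
from h import *
rows([.5998,-.3281,.24],-151)"
```

```text
rows [55.77, -9.84, -9.79] [0.0, -0.1, 61.1] n>=13.8 t 17.07
```

>>> send_rows([
  [[0,0,-4,0,0,0],[0,0,-8,0,0,7],[4,-0.7,-9.8,0,0,14],[55.8,-9.8,-9.8,0,0,61],[55.8,-9.8,-9.8,0,0,61],[55.8,-9.8,-9.8,0,0,61],[55.8,-9.8,-9.8,0,0,61],[55.8,-9.8,-9.8,0,0,61]],
], fingers=0.6)

```text
clock: 17.73
tool_pos: [0.5433, -0.0148, 0.2394]
orientation: [180.0, -0.1, -140.0]
force: [0.8, 0.6, -0.7]
opening: 0.0524
gripper_force: 0.0
```

```bash
python3 -c "
from h import *
rows([.5998,-.3281,.24],-151)"
```

```text
rows [15.82, -27.63, -0.06] [0.0, -0.1, 11.0] n>=7.6 t 17.73
```

>>> send_rows([
  [[15.8,-27.6,0,0,0,11],[15.8,-27.6,0,0,0,11],[15.8,-27.6,0,0,0,11],[15.8,-27.6,0,0,0,11],[15.8,-27.6,0,0,0,11],[15.8,-27.6,0,0,0,11],[15.8,-27.6,0,0,0,11],[15.8,-27.6,5,0,0,11]],
])

```text
clock: 18.4
tool_pos: [0.604, -0.3249, 0.2085]
orientation: [-179.5, 0.3, -150.7]
force: [1.4, 1.0, 1.0]
opening: 0.0526
gripper_force: 0.0
```

```bash
python3 -c "
from h import *
snap('wrist');snap('wrist');s=snap('wrist','w10.png');t,R,o=pose(); print(t,o['orientation'],o['qvel'].round(1))
P=[.5998,-.3281,.018]; p=proj(s,P); print(p,'TCP',proj(s,t))
i=s['img']; a,b=map(int,p); g=i[b-45:b+45:2,a-40:a+40:2]; g=g[:,:,2].astype(int)-g[:,:,0]
print(b-45,a-40)
for r in g: print(' '.join('%2d'%x for x in r))"
```

```text
[ 0.59839054 -0.31990092  0.19820757] [ 179.66558171   -0.31708315 -150.84467105] [ 2.4 -3.3  2.   1.3 -1.5 -0.8]
[307.59886789 218.02724684] TCP [319.16681606 318.78553726]
173 267
46 45 47 47 45 46 48 47 46 47 47 45 44 45 47 44 46 46 44 45 44 44 46 46 45 45 43 44 46 46 47 48 47 45 46 46 45 44 45 45
45 45 45 46 47 48 46 46 49 46 46 46 47 47 46 47 45 45 46 45 44 44 49 44 45 46 42 46 46 45 45 46 46 47 46 46 42 45 47 47
44 44 46 44 47 46 47 43 45 44 46 43 44 43 44 45 45 44 45 45 45 46 47 43 43 44 43 45 46 44 42 47 46 45 45 46 45 44 46 45
45 45 45 46 46 43 48 47 48 45 45 42 46 45 45 45 45 46 45 46 45 43 42 46 46 45 43 45 44 46 41 47 46 43 45 45 43 46 45 44
47 45 49 45 44 46 46 46 47 45 44 43 45 44 45 46 45 44 47 44 44 43 43 44 46 47 47 46 45 45 45 44 47 45 44 44 44 44 47 45
44 45 45 47 44 43 46 46 47 45 47 44 46 45 45 45 45 45 44 43 43 45 45 45 45 43 42 46 44 47 47 44 44 47 44 43 43 43 46 45
46 47 45 46 48 45 45 45 45 45 45 46 46 44 44 47 44 44 47 45 47 46 48 44 45 47 44 46 46 45 46 46 45 47 45 45 44 45 45 45
51 52 43 52 42 50 46 43 45 46 44 45 45 45 46 45 47 47 45 45 46 46 45 46 48 46 
[... 3781 characters left out ...]
2 59 56 57 58 59 58 61 60 61 61 61 61 58 59 62 59 61 56 57 61 59 59 60 60 59 58 57 58 58 60 59 59 61
61 61 58 61 61 57 59 58 60 59 59 63 62 59 60 59 61 63 60 61 60 59 60 59 60 58 57 57 58 58 59 60 59 59 57 58 58 61 61 61
60 61 60 60 61 60 58 60 60 58 60 57 60 62 63 61 60 59 61 59 60 61 61 59 59 59 59 57 57 56 59 59 60 58 58 57 57 59 57 59
61 60 59 60 61 60 60 60 59 59 60 61 62 61 59 61 61 56 59 61 56 59 57 58 58 57 58 59 58 58 57 58 59 60 58 58 62 59 60 61
59 58 59 61 62 60 62 61 60 60 60 59 61 60 59 59 61 57 57 59 57 56 60 58 57 56 59 60 60 58 59 58 56 57 58 60 61 57 59 59
61 60 58 57 59 61 60 59 59 59 59 60 60 60 59 59 61 62 60 61 59 58 59 59 61 59 60 60 58 59 57 59 57 56 57 58 59 56 57 59
```

```bash
cat > b.py <<'E'
from h import *
s=snap('wrist');t,R,o=pose(); print(t,o['orientation'],o['qvel'].round(1))
P=[.5998,-.3281,.018]; u,v=map(int,proj(s,P)); i=s['img'].astype(int)
m=((i[:,:,2]-i[:,:,0])<28).astype(np.uint8); m[:v-50]=0;m[v+45:]=0;m[:,:u-45]=0;m[:,u+45:]=0
m=cv2.morphologyEx(m,cv2.MORPH_OPEN,np.ones((3,3)))
c=max(cv2.findContours(m,0,1)[0],key=cv2.contourArea).reshape(-1,2)
vb=c[:,1].max(); mid=[r for r in range(vb-28,vb-5)]
L=np.array([np.nonzero(m[r])[0].min()-.5 for r in mid]);Q=np.array([np.nonzero(m[r])[0].max()+.5 for r in mid])
a,b=np.polyfit(mid,L,1),np.polyfit(mid,Q,1)
p=lambda f,r: ray(s,np.polyval(f,r),r,.018)[:2]
top=vb-28; l0,l1,r0,r1=p(a,top),p(a,vb+.5),p(b,top),p(b,vb+.5)
for d in (l1-l0,r1-r0,r1-l1): print(np.linalg.norm(d)*1e3,np.degrees(np.arctan2(d[1],d[0])))
x=R.apply([1,0,0])[:2]; far=(l1+r1)/2; cen=far+.02*x/np.linalg.norm(x)
print('centre',cen,'rel tool mm',R.inv().apply([*(cen-t[:2]),0])*1e3)
E
python3 b.py
```

```text
[ 0.59959392 -0.31928676  0.20082013] [ 179.83866116   -0.19120627 -150.74474068] [ 1.8 -2.7  1.6  0.7 -0.4 -0.2]
23.680231548523086 28.009725155220625
23.689265944064463 29.514042701362076
34.33858142736665 119.09383376672612
centre [ 0.60045319 -0.32789179] rel tool mm [ 3.45559583 -7.92739843 -0.01079074]
```

```bash
python3 -c "
from h import *
snap('side')
rows([.6,-.329,.05],-151.1); print(pose()[0])"
```

```text
rows [0.53, -0.88, 15.27] [0.0, -0.1, 0.4] n>=3.7 t 18.65
[ 0.60051842 -0.31876816  0.20269041]
```

>>> send_rows([
  [[0.5,-0.9,4,0,0,0.3],[0.5,-0.9,8,0,0,0.3],[0.5,-0.9,12,0,0,0.3],[0.5,-0.9,15.2,0,0,0.3],[0.5,-0.9,15.2,0,0,0.3],[0.5,-0.9,15.2,0,0,0.3],[0.5,-0.9,15.2,0,0,0.3],[0.5,-0.9,15.2,0,0,0.3]],
])

```text
clock: 19.32
tool_pos: [0.6031, -0.3292, 0.0549]
orientation: [-179.8, 0.2, -150.9]
force: [1.5, 0.7, 0.7]
opening: 0.0529
gripper_force: 0.0
```

```bash
python3 -c "
from h import *
snap('side');snap('side');rows([.6,-.329,.009],-151.1); print(pose()[0])"
```

```text
rows [0.21, 0.15, 4.51] [-0.2, 0.2, 0.2] n>=1.1 t 19.42
[ 0.60235028 -0.32923174  0.05414666]
```

>>> send_rows([
  [[0.15,0.1,2,0,0,0],[0.15,0.1,4,0,0,0],[0.15,0.1,4.4,0,0,0],[0.15,0.1,4.4,0,0,0],[0.15,0.1,4.4,0,0,0],[0.15,0.1,4.4,0,0,0]],
])

```text
clock: 19.92
tool_pos: [0.6, -0.3292, 0.0088]
orientation: [-179.9, 0.1, -150.9]
force: [0.2, -0.1, 0.7]
opening: 0.0526
gripper_force: 0.0
```

>>> send_rows([
  [[0,0,0,0,0,0],[0,0,0,0,0,0],[0,0,0,0,0,0],[0,0,0,0,0,0],[0,0,0,0,0,0]],
], fingers=0.2)

```text
clock: 20.33
tool_pos: [0.5991, -0.3289, 0.0076]
orientation: [-180.0, 0.0, -150.9]
force: [-0.9, 1.8, 4.5]
opening: 0.0333
gripper_force: 30.0
```

```bash
python3 -c "
from h import *
t,R,o=pose();print(t,o['orientation'])
print('bush rel',R.inv().apply(np.array([.6000,-.3290,0])-[*t[:2],0])*1e3)
rows([.55,-.05,.26],-171.3); rows([.5015,.2293,.26],-171.3)"
```

```text
[ 0.59911939 -0.32890796  0.00764001] [-1.79973984e+02  1.78462092e-02 -1.50944564e+02]
bush rel [-7.25091789e-01 -5.08128375e-01  4.56572148e-04]
rows [-9.26, 26.75, -25.25] [-0.0, 0.0, 20.4] n>=9.1 t 20.33
rows [-18.58, 53.53, -25.25] [-0.0, 0.0, 20.4] n>=14.9 t 20.33
```

>>> send_rows([
  [[0,0,-4,0,0,0],[0,0,-8,0,0,0],[0,0,-12,0,0,0],[0,0,-16,0,0,0],[0,0,-20,0,0,0],[-0.6,2,-22,0,0,7],[-1.9,5.5,-22,0,0,14],[-3.2,9.2,-22,0,0,20.4]],
])

```text
clock: 21.0
tool_pos: [0.5825, -0.2329, 0.2286]
orientation: [-180.0, 0.2, -171.8]
force: [1.3, 1.0, -1.5]
opening: 0.0336
gripper_force: 30.0
```

```bash
python3 -c "
from h import *
print(pose()[0]);rows([.5015,.2293,.20],-171.3)"
```

```text
[ 0.58247603 -0.23289813  0.22861593]
rows [1.47, 46.9, 2.83] [-0.0, 0.2, -0.5] n>=11.3 t 21.0
```

>>> send_rows([
  [[1.5,46.9,0,0,0,0],[1.5,46.9,0,0,0,0],[1.5,46.9,0,0,0,0],[1.5,46.9,0,0,0,0],[1.5,46.9,0,0,0,0],[1.5,46.9,0,0,0,0],[1.5,46.9,0,0,0,0],[1.5,46.9,0,0,0,0]],
])

```text
clock: 21.67
tool_pos: [0.5206, 0.0967, 0.2273]
orientation: [180.0, 0.0, -171.4]
force: [1.9, 0.2, -1.2]
opening: 0.0336
gripper_force: 30.0
```

```bash
python3 -c "
from h import *
print(pose()[0],pose()[2]['orientation']);rows([.5015,.2293,.145],-171.3)"
```

```text
[0.52059254 0.09669551 0.22730628] [ 1.79982298e+02  1.76127820e-02 -1.71361282e+02]
rows [-0.1, 13.39, 8.23] [0.0, 0.0, -0.1] n>=3.8 t 21.67
```

>>> send_rows([
  [[-0.1,4,0,0,0,0],[-0.1,8,0,0,0,0],[-0.1,12,0,0,0,0],[-0.1,13.4,2,0,0,0],[-0.1,13.4,5,0,0,0],[-0.1,13.4,8.2,0,0,0],[-0.1,13.4,8.2,0,0,0],[-0.1,13.4,8.2,0,0,0]],
])

```text
clock: 22.33
tool_pos: [0.5016, 0.2267, 0.1442]
orientation: [-179.9, -0.2, -171.3]
force: [-0.1, 0.3, 0.3]
opening: 0.0337
gripper_force: 30.0
```

```bash
python3 -c "
from h import *
snap('wrist');snap('wrist');snap('wrist');s=snap('wrist','w11.png');t,R,o=pose(); print(t,o['orientation'],o['qvel'].round(1))
P=np.array([.5015,.2293,0]); print([proj(s,P+[0,0,z]).round(1).tolist() for z in (.048,.078,.096)], 'TCP',proj(s,t))
np.save('pics/pose11.npy',s['pose'])
i=s['img']; g=i[200:335:3,250:394:3].mean(2).astype(int)
for r in g: print(' '.join('%3d'%x for x in r))"
```

```text
[0.50362413 0.22803545 0.14730964] [ 1.79910319e+02  1.69842128e-01 -1.71368562e+02] [ 0.1 -0.2 -0.4 -0.2  0.4 -0.1]
[[320.5, 242.2], [320.8, 256.8], [320.9, 267.4]] TCP [317.64274655 313.58357618]
162 127 124 125 125 125 125 124 128 126 126 125 129 126 127 127 125 125 127 128 126 126 127 127 126 127 128 126 124 125 127 126 128 116 193 192 193 192 119 128 127 126 127 130 126 127 129 128
164 127 125 127 126 125 126 126 126 127 126 125 126 127 125 123 126 125 127 124 127 138 142 142 146 144 142 140 126 126 125 126 125 124 159 191 193 195 122 127 129 126 128 128 128 127 127 128
163 126 122 125 125 127 127 126 126 127 126 125 126 125 126 125 124 125 135 139 137 139 140 144 139 137 139 139 139 141 129 124 127 127 168 192 191 196 127 126 130 129 129 129 129 129 129 131
159 126 126 125 126 125 123 124 124 126 125 123 124 127 126 125 125 140 139 148 175 188 188 187 188 190 189 194 181 140 140 139 125 126 162 192 191 184 126 128 127 128 128 130 130 131 127 128
159 125 126 126 125 124 125 126 124 123 125 125 124 127 124 128 140 139 189 188 188 189 191 193 195 193 189 188 187 191 184 147 141 12
[... 7037 characters left out ...]
  96  96  87 131 144 143 144 143 143 129  81  93  94  97  96  92  94  91  89  86  96  68  49  48  46  47  38 146 131 127 127
126 128 120  64  63  67  64  68  77 100 100 101  85  98  94  95  97  94  97  85 128 145 144 145 143 145 131  83  92  96  98  93  92  94  72  88  94  96  66  48  48  45  45  42 110 130 127 128
125 127  76  62  61  66  66  63  66  99  99  97  78  99  98  95  94  95  96  86 126 144 144 144 144 147 131  81  93  96  97  94  95  95  67  90  93  93  53  40  41  48  47  48  62 127 129 128
127 121  58  63  65  65  62  65  67  98  99  98  78  98  96  94  95  94  95  85 131 150 150 152 150 153 133  83  93  96  93  96  94  95  67  94  92  96  54  46  42  44  48  47  41 118 130 129
```

```bash
python3 -c "
from h import *
s=snap('wrist');t,R,o=pose(); print(t)
x=R.apply([1,0,0])[:2]
e=ray(s,323.,250,.096)[:2]-.0085*x
sl=ray(s,319.5,302.5,t[2]+.0144)[:2]-.01125*x
fr=ray(s,319.5,280,t[2]+.0104)[:2]-.020*x
fb=ray(s,319.5,265.5,t[2]-.0076)[:2]-.020*x
b=ray(s,322,208,.048)[:2]-.023*x
f=lambda p:(R.inv().apply([*(p-t[:2]),0])[:2]*1e3).round(2)
for n,p in dict(tongue=e,slot=sl,front=fr,frontbot=fb,boss=b).items(): print(n,f(p))
"
```

```text
[0.5034284  0.22795953 0.14712416]
tongue [2.58 2.69]
slot [-0.36  0.76]
front [-1.93  0.77]
frontbot [-2.44  0.81]
boss [0.38 2.53]
```

>>> send_rows([
  [[0.28,0.19,1,0,0,0],[0.28,0.19,2.5,0,0,0],[0.28,0.19,3.5,0,0,0],[0.28,0.19,4,0,0,0],[0.28,0.19,4,0,0,0],[0.28,0.19,4,0,0,0],[0.28,0.19,4,0,0,0]],
])

```text
clock: 23.17
tool_pos: [0.4998, 0.2293, 0.1056]
orientation: [180.0, 0.0, -171.3]
force: [1.6, -0.9, -1.8]
opening: 0.0336
gripper_force: 30.0
```

```bash
python3 -c "
from h import *
snap('wrist');snap('wrist');snap('wrist');s=snap('wrist','w12.png');t,R,o=pose(); print(t,o['orientation'],o['force'],o['qvel'].round(1))
i=s['img']; g=i[230:335:3,280:361:2].mean(2).astype(int)
for r in g: print(' '.join('%3d'%x for x in r))"
```

```text
[0.49962482 0.22920489 0.10562391] [ 1.79971572e+02  4.32695297e-02 -1.71355027e+02] [ 0.10449443 -0.00995448 -1.17559091] [-0.  -0.1 -0.1 -0.   0.   0.1]
128 126 129 127 128 129 126 133 142 145 144 146 147 144 148 174 192 194 194 194 191 190 188 185 181 174 148 146 143 143 142 144 140 129 130 129 130 131 130 129 131
128 127 128 127 126 133 144 145 145 143 168 185 195 193 190 188 189 189 189 190 188 190 188 190 190 188 191 195 182 154 145 146 145 143 135 130 131 130 133 132 130
129 128 127 127 140 143 144 145 180 193 189 189 189 189 189 191 190 191 190 189 191 190 189 190 189 189 189 189 188 190 191 183 159 144 145 141 131 128 133 130 128
126 127 137 140 142 142 178 194 191 189 190 190 189 190 191 192 194 195 186 173 185 196 193 190 189 190 189 187 188 187 188 189 189 185 144 145 142 137 131 133 129
126 134 142 146 176 196 192 193 192 194 195 175 163 136 127 113 119 125 128 142 131 130 126 120 117 132 151 159 170 191 188 187 187 186 188 161 144 143 143 131 129
134 141 139 187 187 188 188 191 166 126 126 144 158 171 177 186 184 182 179 176 177 179 182 184 182 173 171 158 139 119 146 1
[... 4094 characters left out ...]
  99  99  99  98  93  89  96  95  92  71 100
 95 103 101 100  93 101  98  97 100  99  96 101  99  92  76 147 168 171 172 172 173 174 172 171 155  75  91  97  96  99 100 101  96  98  97  86  94  93  93  83  88
100 102 101  86 100 101 100  99  99  97 100  99  96  95  70 221 210 165 170 171 175 173 168 172 153  73  88  96  95  99  99 100  97  97  96 101  73  95  94  99  86
100 103 102  82 101 101  99  98  98 100  98  96  95  94  70 209 233 236 238 238 215 160 166 164 150  75  92  96  97  99 100 101  95  95  94 100  70  96  95  95  91
101 101  97  80 101  99  98  96 101  97  98  97  96  92  72 190 216 216 216 218 217 218 180 183 161  79  86  95  97  98 100 100 101  99  98  99  72  95  95  99  84
```

>>> send_rows([
  [[0,0,0.15,0,0,0],[0,0,0.3,0,0,0],[0,0,0.45,0,0,0],[0,0,0.6,0,0,0],[0,0,0.6,0,0,0]],
])

```text
clock: 23.78
tool_pos: [0.4992, 0.2288, 0.0987]
orientation: [-180.0, -0.0, -171.4]
force: [-0.6, -0.3, -0.8]
opening: 0.0334
gripper_force: 30.0
```

>>> send_rows([
  [[0,0,0.2,0,0,0],[0,0,0.4,0,0,0],[0,0,0.6,0,0,0],[0,0,0.8,0,0,0],[0,0,0.8,0,0,0]],
])

```text
clock: 24.2
tool_pos: [0.4991, 0.2288, 0.0906]
orientation: [-180.0, -0.0, -171.4]
force: [0.3, -0.4, -0.7]
opening: 0.034
gripper_force: 30.0
```

Slot is on the tongue without resistance; final TCP should be about 0.0856.

>>> send_rows([
  [[0,0,0.2,0,0,0],[0,0,0.4,0,0,0],[0,0,0.45,0,0,0],[0,0,0.5,0,0,0],[0,0,0.55,0,0,0],[0,0,0.55,0,0,0]],
])

```text
clock: 24.7
tool_pos: [0.4994, 0.229, 0.0857]
orientation: [180.0, 0.0, -171.3]
force: [-0.8, -0.5, 0.2]
opening: 0.0335
gripper_force: 30.0
```

>>> send_rows([
  [[0,0,0.08,0,0,0],[0,0,0.08,0,0,0],[0,0,0.08,0,0,0]],
])

```text
clock: 24.95
tool_pos: [0.4996, 0.2291, 0.0856]
orientation: [180.0, 0.0, -171.3]
force: [-2.0, -0.9, 5.4]
opening: 0.0337
gripper_force: 30.0
```

>>> send_rows([
  [[0,0,-0.05,0,0,0],[0,0,-0.05,0,0,0],[0,0,-0.05,0,0,0],[0,0,-0.05,0,0,0],[0,0,-0.05,0,0,0]],
], fingers=0.65)

```text
clock: 25.37
tool_pos: [0.4994, 0.229, 0.0852]
orientation: [-180.0, -0.0, -171.4]
force: [0.1, 0.0, -0.1]
opening: 0.0561
gripper_force: 0.0
```

>>> send_rows([
  [[0,0,-1,0,0,0],[0,0,-3,0,0,0],[0,0,-6,0,0,0],[0,0,-9,0,0,0],[0,0,-12,0,0,0],[0,0,-12,0,0,0],[0,0,-12,0,0,0],[0,0,-12,0,0,0]],
])

```text
clock: 26.03
tool_pos: [0.4991, 0.2289, 0.2056]
orientation: [180.0, 0.0, -171.4]
force: [-0.3, 0.4, -0.9]
opening: 0.057
gripper_force: 0.0
```

```bash
python3 -c "
from h import *
snap('wrist');snap('wrist');s=snap('wrist','w13.png');t,R,o=pose(); print(t,o['orientation'],o['force'])
P=np.array([.5015,.2293,0]); print([proj(s,P+[0,0,z]).round(1).tolist() for z in (.048,.078,.096)])
i=s['img']; u,v=map(int,proj(s,P+[0,0,.096])); g=i[v-45:v+40:3,u-45:u+45:3].mean(2).astype(int)
for r in g: print(' '.join('%3d'%x for x in r))"
```

```text
[0.49887699 0.22857591 0.20436346] [-1.79941841e+02 -9.61232297e-02 -1.71361333e+02] [-0.01703845  0.11625901 -0.43096548]
[[318.9, 228.6], [318.9, 238.9], [318.8, 246.1]]
118 120 118 117 118 118 119 118 118 117 131 131 156 179 182 181 183 184 186 172 131 132 122 119 120 119 118 120 120 118
112 116 119 172 119 118 120 120 119 134 147 184 185 169 152 120 136 152 173 186 184 171 128 126 121 119 118 120 120 120
168 113 120 137 117 121 120 117 132 167 187 121 153 163 177 173 168 173 168 158 127 179 183 129 123 118 117 120 122 120
116 121 118 117 121 119 118 120  88  92  73  92  96  90  93  90  91  90  91  91  92  75  95 115 106 121 122 118 118 122
119 120 119 118 120 118 120  86  66  67  66  65  64  69  67  68  67  69  70  67  66  67  71  69  64 127 121 120 120 120
114 140 165 113 120 119 126  90 110 144 150 147 145 148  94  97  97  95  92  97  98 100 101  97  95 132 119 120 121 118
181 181 178 108 117 120 137  86 118 138 134 133 143 145  90  95  94  92  91  91  94  95  96  97  94 125 122 121 122 120
177 177 179 160 116 120 138 103  89 101 112  96  92  91  93  86  84  94  90  97  97  94 
[... 1851 characters left out ...]
 175 176 155 138 137 140 137 138 139 140 139 134 137 140 143 144 142 140 141 149 177 180 177 178 180
174 175 175 174 173 173 174 155 134 133 135 136 136 135 138 138 137 135 136 139 143 138 137 137 152 177 176 178 178 180
174 173 174 172 173 173 173 174 176 176 176 174 176 174 175 173 176 174 175 176 177 177 178 178 178 175 177 178 178 178
176 173 173 175 173 173 173 173 173 172 173 173 173 173 174 175 173 173 173 174 176 176 175 176 176 178 176 177 179 178
145 171 171 173 171 173 173 172 171 172 173 172 172 174 173 172 174 172 173 173 173 175 176 175 177 177 176 178 178 178
173 172 172 171 172 172 172 172 171 172 172 172 172 173 174 172 174 172 173 174 174 175 175 176 176 178 177 178 179 158
```

The tongue fills the slot at the bushing's top. All three contact heights match the finished stack (undersides 48, 72 and 78 mm above the worktop), and the arm is clear.

```bash
python3 -c "
from h import *
print(ctrl.close_job())"
```

```text
the job is handed in; nothing more can be done
None
```

The spindle is rebuilt with spacer, washer and bushing stacked in that order, and the job was handed in at about 26 s; each part made contact within 1 mm of its finished height, and the slot went over the tongue without a search turn.

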